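# Cock the hinge pin and hold the gate-hinge leaf in line

## Robot

A 7-joint arm with a two-finger parallel gripper is mounted at the origin on the work surface. World frame = base frame: x ahead of the robot, y to its left, z up, the work surface at z = 0. Lengths are in mm, angles in rad, forces in N, time in s.
With the tool pointing down it reaches from about 425 to 875 mm from the base axis. Payload 9.9 kg.
Tool frame: the origin (TCP) lies on the centre line of the jaws, within the pads' length; the fingertips stand 14 mm ahead of it and the grasp point (between the pads) lies 5 mm behind it; y points along the fingers, z is the direction in which the jaws open and shut, and the axes are right-handed (so a half turn about y gives the same grasp; the last joint's range is limited). The gripper opens to 85 mm and grips with 20 to 120 N. Pads are 22 mm wide; open, the fingers measure 114 mm over their backs; the gripper's body (76 mm by 85 mm) begins 54 mm behind the grasp point. The pads swing forward as they close: fully open they stand 13 mm farther back than shut.
Start: joints at [-1.391, 0.576, 0.025, 1.437, -0.015, 1.129, -0.057], TCP at [175.999, 651.655, 245.289] pointing down, gripper open.
Joint ranges: [-2.76, 2.76], [-0.34, 2.15], [-1.52, 1.57], [0.19, 2.46], [-1.09, 4.23], [0.17, 1.99], [-2.82, 2.82]. Speed limits (rad/s): [2.22, 2.22, 3.01, 3.01, 3.14, 3.14, 3.14].

## Interface

Orientations are given as [roll, pitch, yaw] about the fixed x, y, z axes, in that order (R = Rz(yaw) Ry(pitch) Rx(roll)).
In Python, from bench import env gives the robot as it stands. The module is installed in compiled form; this text tells all that it offers. Calls block until the motion is done:
- env.move_pose(position, orientation): joint-space move of the TCP to a pose.
- env.servo_line(position, ori=None, v=150): straight line of the TCP; ori=None keeps the orientation; v is the mean speed in mm/s.
- env.set_joints(angles): joint-space move.
- env.move_gripper(opening): finger opening in mm; the grip force is fixed at half the most; returns when the fingers have stopped.
- env.sleep(seconds).
- env.inverse_kinematics(position, orientation): joint angles nearest the present ones, or None.
- env.observe(): the state.
- env.camera(name): name is "scene" or "top"; returns the picture (480x640x3 uint8, red, green, blue); there is no depth.
- env.get_calibration(name): a dict with "fx", "fy", "cx", "cy" (pixels), "camera_from_world" (4x4, takes a point from world to camera coordinates). Camera axes: x right, y down, z forward; pixel columns grow to the right and rows downward; lengths in mm; the calibration is good to about 2 mm. A picture is of the moment at which its call begins. get_calibration takes no time and is no camera call.
A pose or a line that the arm cannot do raises env.MotionError and nothing moves.
- env.close_job(): hands the job in, once; it reports no verdict.
The state is a dict: "clock": time; "joints": joint angles; "dq": joint speeds; "joint_torque": joint torques, N m; "tool_pos": TCP position; "tcp_rot": TCP orientation; "contact_force": force on the tool from outside, world axes, zero at the start; "ft_torque": the same for the moment, N m; "grip_width": finger opening in mm.
Only numpy, scipy, OpenCV 4.12 (cv2) and the standard library are available. Lean on these libraries where they do the work, as an engineer would, in place of code of your own. Each camera call takes 0.05 s, during which the arm holds its last target. There are 200 camera calls.

## Task

First push the red lever down until it clicks over and stays down by itself, which draws the brass pin out of the gap between the two fixed knuckles. Then pick the loose hinge leaf off its timber offcut and hold its barrel in that gap, right way up and level, its hole lined up with theirs, without forcing it against the fixture. Finish while still holding it there in the gripper, the lever still down, and leave the other things on the bench where they are.

Things in the scene. Friction and masses are not known exactly. Their poses are not given: they have to be found in the camera images.
- lever (a joint): red bell-crank lever on the fixture: 0 = up (sprung, pin in the gap), grows as its pad is pressed down, 0.5 rad = lower stop. Resists with about 5 N at the pad, less further down; let go before 0.36 rad it springs back up, beyond that it snaps over centre to the stop and stays (about 3 N at the pad lifts it). Pivot axis: along the x of gap_centre, 75 mm to +y of it and 35 mm below.
- lever_pad (a point): centre of the upper face of the round red pad (34 mm across, 8 mm thick) ending the lever's 110 mm arm. From gap_centre, in its axes: lever up 179 mm to +y and 1 mm above (91 mm above the bench); on the stop 184 mm to +y and 53 mm below (37 mm above the bench). Press it straight down 54 mm with closed fingertips. Its axes turn with the lever.
- gap_centre (a point): point on the hinge axis mid-way between the fixture's two fixed steel knuckles, 90 mm above the bench. y = hinge axis (level), towards the lever; x = level, from the open side of the gap into the blue post; z up. Knuckles: 32 mm outside, hole 18 mm, 22 mm long. The gap is 46 mm wide, open to -x, above and below; 20 mm to +x of the axis a steel plate closes it.
- fixture: the whole fixed fixture; its place and turn (to 0.3 rad) vary. Origin: bench, under gap_centre, same axes. Behind the gap, y -60 to 60 mm: steel plate at x 20 to 26 mm, 98 mm tall, then blue post to x 76 mm, 82 mm tall. Base slab 12 mm thick, also under the lever. Brass pin, 12 mm: comes from +y on the hinge axis; lever up it sticks 15 mm into the gap, lever down it is clear of it.
- leaf: loose bright metal hinge leaf, about 0.4 kg: flat plate 92 (x) by 40 (y) by 8 mm with a barrel across its +x end. Barrel: along y, 40 mm long, 32 mm outside, hole 18 mm, underside flush with the plate's, so it stands up above the plate. Origin: centre of the plate's underside. Lies flat, right way up, on the timber offcut, 30 mm above the bench.
- leaf_bore (a point): middle of the hole of the leaf's barrel: 55 mm to +x and 16 mm above the leaf's origin. y axis along the hole, x from plate to barrel, z up when the leaf is right way up. In the end this point lies on gap_centre, and its axes lie along those of gap_centre (the plate points to -x, out of the gap).
- leaf_grip (a point): good place to grip the leaf from above, across its 40 mm width (the fingers close along the leaf's y): middle of the plate's thickness, 45 mm to -x and 12 mm below leaf_bore. Near the centre of mass. Axes as leaf_bore.
- offcut: fixed timber offcut 90 by 26 by 30 mm (x, y, z) under the leaf, along it, narrower than the leaf so that the fingers can reach down on both sides. Origin: centre of its underside. It changes places with the red magnet.
- magnet: bystander: square red welding magnet, 70 by 70 by 23 mm, loose.
- tin: bystander: blue tin, 80 mm across, 100 mm tall, loose, on the left beyond the lever.
- hammer: bystander: hammer lying on the right side of the bench.
- wrench: bystander: wrench lying on the left near the robot.
- screwdriver: bystander: red screwdriver lying on the right side.
- barstock: bystander: steel bar 160 by 25 by 25 mm lying at the back right.
There are look-alikes about, which are no part of the job. Leave any black or turquoise look-alike of the leaf alone.

How it is judged:
By the outcome, as a careful person would: the job done as asked, in the order asked, and still so for the second after the job is handed in, while the arm keeps its last pose, push and grip.
It also fails if it takes over 61 s, if anything falls off the work surface, if the arm or the gripper's body presses on something with over 40 N, if the wrist force passes 120 N, or if a joint passes its speed limit or range.

## Working session

There is one attempt and no reset: what is moved stays moved. The work goes in short steps, each a Python script; the robot and the scene stay as the last script left them, time stands still between calls to the robot, and variables do not carry over. Pictures are saved under pics/ and viewed, about 8 in all and at most 12, crops included, and the job is handed in when it is done.

```bash
mkdir -p pics
python3 - <<'E'
from bench import env
import cv2,numpy as np
for n in("scene","top"):
    cv2.imwrite(f"pics/{n}0.png",env.camera(n)[:,:,::-1])
    c=env.get_calibration(n);print(n,c["fx"],c["fy"],c["cx"],c["cy"]);print(np.round(c["camera_from_world"],3).tolist())
s=env.observe();print(s["clock"],s["tool_pos"],s["tcp_rot"],s["contact_force"],s["grip_width"])
E
```

```text
scene 594.9462363445375 594.9462363445375 314.7927723579265 243.1396317391036
[[-0.452, 0.892, -0.009, 286.231], [0.752, 0.376, -0.542, -342.231], [-0.48, -0.252, -0.84, 2078.272], [0.0, 0.0, 0.0, 1.0]]
top 561.1211546525933 561.1211546525933 324.21570983171665 247.76611957085083
[[0.019, -1.0, 0.014, -68.349], [-0.984, -0.021, -0.178, 544.755], [0.178, -0.01, -0.984, 1475.696], [0.0, 0.0, 0.0, 1.0]]
0.1 [175.86879619 651.27192097 244.53913867] [-1.57229376e+00 -6.04480760e-05 -2.63762201e-01] [-0.44791587  0.33507045  0.43894198] 85.48326260031702
```

View pics/top0.png

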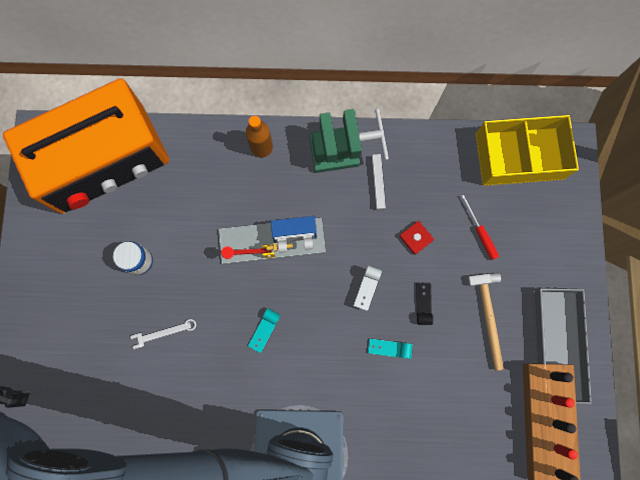

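View pics/scene0.png

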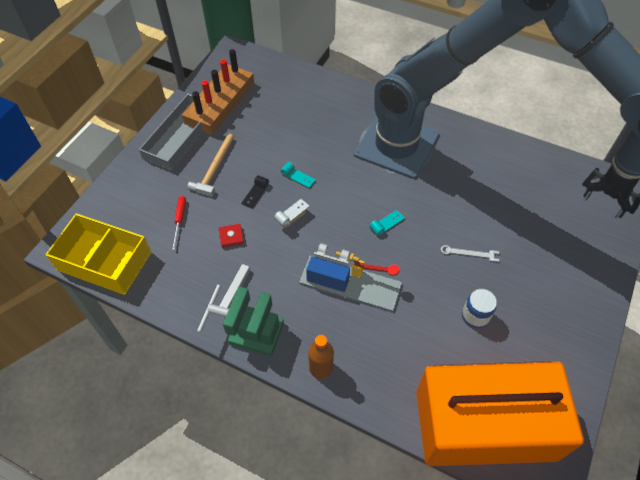

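Top view: red pad at (228,253), blue post (294,228), gap about (285,245); the bright leaf is at (367,287), barrel at its upper right. The tin is at (130,257). Next, closer crops.

Run:
```python
import cv2
a=cv2.imread("pics/top0.png")[205:320,210:400];cv2.imwrite("pics/top0c.png",cv2.resize(a,None,fx=4,fy=4,interpolation=cv2.INTER_CUBIC))
a=cv2.imread("pics/scene0.png")[190:310,265:415];cv2.imwrite("pics/scene0c.png",cv2.resize(a,None,fx=5,fy=5,interpolation=cv2.INTER_CUBIC))
```

```text
(no output)
```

View pics/top0c.png

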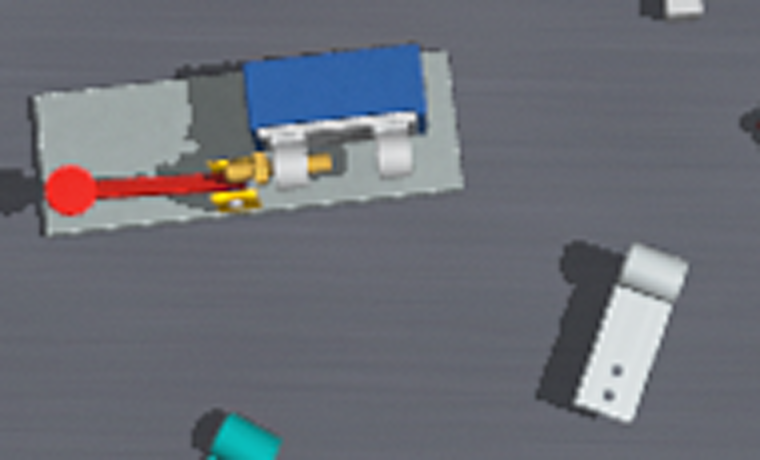

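View pics/scene0c.png

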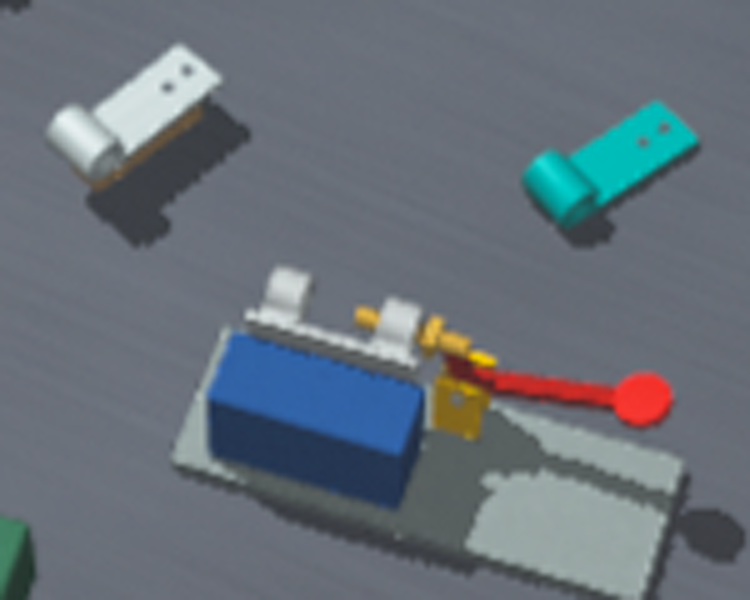

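Top crop: slab's front edge runs (45,235)–(462,187), pad at (70,190), knuckles at (291,160) and (393,150), with the pin in the gap; leaf corners (575,403),(633,422), barrel about (655,272). The scene crop shows the leaf on brown timber, barrel standing up, so this is the right leaf. I measure next with masks.

```bash
cat > h.py <<'E'
import cv2,numpy as np
from bench import env
def cal(n):
    c=env.get_calibration(n);T=np.array(c["camera_from_world"]);K=np.array([[c["fx"],0,c["cx"]],[0,c["fy"],c["cy"]],[0,0,1]]);return K,T
def ray(n,px):
    K,T=cal(n);d=T[:3,:3].T@np.linalg.solve(K,[px[0],px[1],1.]);return -T[:3,:3].T@T[:3,3],d
def onz(n,px,z):
    o,d=ray(n,px);return o+d*(z-o[2])/d[2]
def tri(p1,p2):
    A=[];b=[]
    for n,p in(("top",p1),("scene",p2)):
        o,d=ray(n,p);d=d/np.linalg.norm(d);P=np.eye(3)-np.outer(d,d);A.append(P);b.append(P@o)
    return np.linalg.lstsq(np.vstack(A),np.hstack(b),rcond=None)[0]
def proj(n,p):
    K,T=cal(n);q=K@(T[:3,:3]@np.asarray(p,float)+T[:3,3]);return q[:2]/q[2]
def mask(im,lo,hi): return cv2.inRange(cv2.cvtColor(im,cv2.COLOR_BGR2HSV),lo,hi)
def blob(m,box):
    x0,y0,x1,y1=box;z=np.zeros_like(m);z[y0:y1,x0:x1]=m[y0:y1,x0:x1]
    c=max(cv2.findContours(z,cv2.RETR_EXTERNAL,cv2.CHAIN_APPROX_NONE)[0],key=cv2.contourArea);return c
def Rz(a): return np.array([[np.cos(a),-np.sin(a),0],[np.sin(a),np.cos(a),0],[0,0,1]])
E
python3 - <<'E'
from h import *
np.set_printoptions(precision=1,suppress=True)
T=cv2.imread("pics/top0.png");S=cv2.imread("pics/scene0.png")
# pad: red opened to drop arm
k=cv2.getStructuringElement(2,(7,7));P=[]
for n,im,b in(("top",T,(215,235,262,270)),("scene",S,(365,250,410,285))):
    m=cv2.morphologyEx(mask(im,(0,150,120),(8,255,255)),cv2.MORPH_OPEN,k)
    c=blob(m,b);M=cv2.moments(c);p=(M["m10"]/M["m00"],M["m01"]/M["m00"]);P.append(p);print("pad",n,np.array(p),onz(n,p,90),cv2.boundingRect(c))
print("pad tri",tri(*P))
# slab front edge in top, z=12
e=[onz("top",(210+u/4,205+v/4),12) for u,v in((45,235),(462,187))];d=e[0]-e[1];print("slab front",e,np.arctan2(-d[0],d[1]))
# blue top back edge
e=[onz("top",(210+u/4,205+v/4),82) for u,v in((246,62),(416,45))];d=e[0]-e[1];print("blue back",e,np.arctan2(-d[0],d[1]))
# leaf
m=mask(T,(0,0,150),(179,45,255));c=blob(m,(340,255,395,320));box=cv2.boxPoints(cv2.minAreaRect(c));print("leaf box",box)
for n,pts in(("top",[(575,403),(633,422),(672,304),(614,285)]),("scene",[(180,42),(222,79),(124,153),(93,100)])):
    o,s=((210,205),4) if n=="top" else ((265,190),5)
    print(n,[onz(n,(o[0]+u/s,o[1]+v/s),38) for u,v in pts])
# knuckles top silhouettes centre
for a,b in (((291,160),(288,293)),):pass
E
```

```text
pad top [227.7 252.2] [521.3 196.8  90. ] (222, 247, 14, 12)
pad scene [392.8 269.5] [522.9 195.4  90. ] (387, 265, 12, 10)
pad tri [521.8 196.1  88.8]
slab front [array([501.9, 225.8,  12. ]), array([541.5, -61.7,  12. ])] 0.1371844456761665
blue back [array([611.3,  85.3,  82. ]), array([625.5, -28.2,  82. ])] 0.12415132513811918
leaf box [[352.8 305.2]
 [367.9 264.8]
 [382.2 270.2]
 [367.1 310.5]]
top [array([ 391.2, -140. ,   38. ]), array([ 379.3, -179.1,   38. ]), array([ 459.5, -205.2,   38. ]), array([ 471.7, -165.8,   38. ])]
scene [array([ 380.5, -177.2,   38. ]), array([ 394.7, -139.6,   38. ]), array([ 473.2, -168.2,   38. ]), array([ 445.8, -205.2,   38. ])]
```

Run:
```python
from h import *
np.set_printoptions(precision=2,suppress=True)
y=0.13;Y=Rz(y)[:,1];g=np.array([544.5,18.5,90]);o=[-np.pi/2,0,y]
p=g+181.5*Y
env.move_gripper(0)
env.move_pose([p[0],p[1],200],o)
env.servo_line([p[0],p[1],112],v=150)
for z in(100,85,70,58,52.5):
    env.servo_line([p[0],p[1],z],v=60);s=env.observe();print(z,s["tool_pos"],s["contact_force"],s["clock"])
env.servo_line([p[0],p[1],200],v=200)
env.move_gripper(85)
L=Rz(-.31);lg=np.array([430.2,-173,34])+10*L[:,0]
env.move_pose([lg[0],lg[1],130],[-np.pi/2,0,-.31])
s=env.observe();print(s["tool_pos"],s["tcp_rot"],s["joints"],s["clock"],s["contact_force"])
T=env.camera("top");S=env.camera("scene")
cv2.imwrite("pics/top1.png",T[:,:,::-1]);cv2.imwrite("pics/scene1.png",S[:,:,::-1])
a=cv2.resize(T[205:320,210:400,::-1],None,fx=3,fy=3,interpolation=2);b=cv2.resize(S[190:310,250:415,::-1],None,fx=2,fy=2,interpolation=2)
c=np.zeros((600,600,3),np.uint8);c[:345,:570]=a;c[350:590,:330]=b;cv2.imwrite("pics/c1.png",c)
```

```text
100 [521.72 198.94 100.42] [1.66 1.83 5.68] 4.0083
85 [520.52 198.21  84.87] [-0.98  1.02  2.95] 4.4083
70 [520.56 198.06  69.34] [0.05 0.8  0.48] 4.8083
58 [520.68 198.29  57.5 ] [-0.35  0.61  0.02] 5.1583
52.5 [521.65 198.62  53.03] [-1.03 -0.18  7.14] 5.4083
[ 440.65 -174.99  130.13] [-1.57 -0.   -0.31] [ 0.14  0.45  0.2   2.1  -0.15  0.6   1.71] 8.5333 [-0.13  1.38 -0.47]
```

View pics/c1.png

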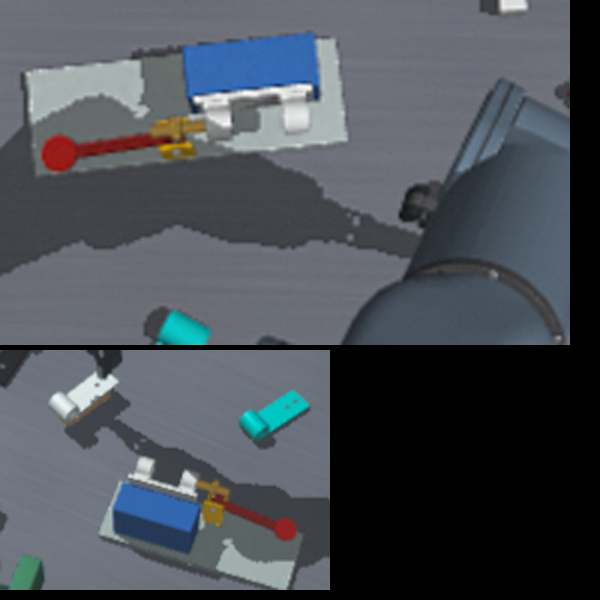

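The lever is down (pad at about (60,153) in the crop) and the gap is clear of the pin. Grasping now.

Run:
```python
from h import *
np.set_printoptions(precision=2,suppress=True)
L=Rz(-.31);lg=np.array([430.2,-173,34])+10*L[:,0]
def st(t):
    s=env.observe();print(t,s["tool_pos"],s["tcp_rot"],s["contact_force"],s["ft_torque"],s["grip_width"],s["clock"])
env.servo_line([lg[0],lg[1],29],v=120);st("down")
env.move_gripper(30);st("grip")
env.servo_line([lg[0],lg[1],140],v=100);st("up")
# pre-insert: 90 mm out of gap, 25 above final height
F=Rz(.13);g=np.array([544.5,18.5,90]);
q=g+F@np.array([-45-80,0,-12-5+10]);
try: env.move_pose([q[0],q[1],130],[-np.pi/2,0,.13]); env.servo_line(q,v=100)
except env.MotionError as e: print(e)
st("pre")
T=env.camera("top");S=env.camera("scene")
cv2.imwrite("pics/top2.png",T[:,:,::-1]);cv2.imwrite("pics/scene2.png",S[:,:,::-1])
a=cv2.resize(T[205:305,240:360,::-1],None,fx=5,fy=5,interpolation=2);b=cv2.resize(S[200:300,290:410,::-1],None,fx=5,fy=5,interpolation=2)
cv2.imwrite("pics/c2t.png",a);cv2.imwrite("pics/c2s.png",b)
```

```text
down [ 440.01 -176.14   29.45] [-1.57 -0.   -0.31] [ 0.2  -0.42 -0.36] [ 0.    0.02 -0.04] 84.579707368852 9.625
grip [ 439.98 -176.04   29.57] [-1.57 -0.   -0.31] [-0.76 -0.71  7.25] [0.23 0.2  0.  ] 38.905427721482646 10.1167
up [ 439.34 -175.89  139.48] [-1.57  0.   -0.31] [-0.36 -0.13 -3.12] [0.01 0.06 0.03] 38.53694282128378 11.375
pre [420.74   1.7   83.11] [-1.57  0.    0.13] [-0.32  0.93 -2.57] [ 0.01  0.03 -0.03] 38.49140791496935 12.7417
```

View pics/c2s.png

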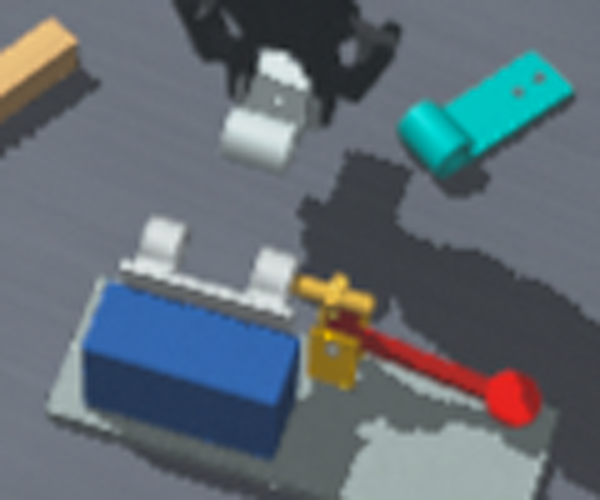

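View pics/c2t.png

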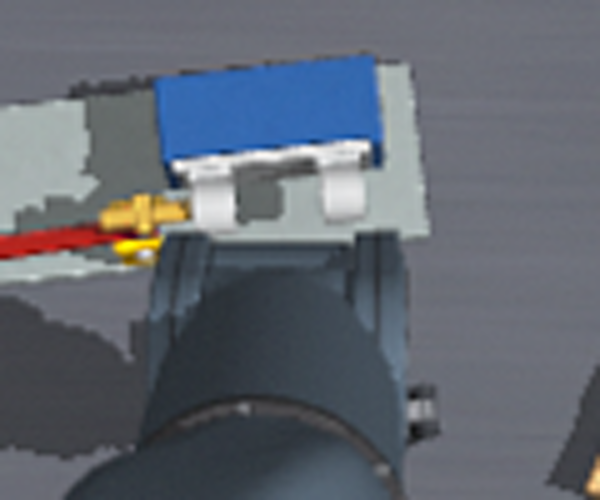

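Scene crop: leaf held, barrel corners about (232,110),(298,128),(288,170),(222,150); knuckles at (165,243) and (275,275), pin retracted, lever down. The top crop shows both knuckles, lower edges at about (216,228) and (346,218), but the leaf is hidden by the arm there. I'll measure the silhouette edges to sub-pixel for both knuckles and the barrel.

```bash
cat >> h.py <<'E'
def edge(g,line,lo,hi,axis=0,thr=None,sgn=1):
    # sub-pixel steepest change along a column (axis 0) or row (axis 1)
    p=g[lo:hi,line] if axis==0 else g[line,lo:hi]
    d=sgn*np.diff(p.astype(float));i=int(np.argmax(d))
    if 0<i<len(d)-1:
        a,b,c=d[i-1:i+2];o=.5*(a-c)/(a-2*b+c) if a-2*b+c else 0
    else:o=0
    return lo+i+.5+o
def axis_pt(n,px,zc,Y,side,r=16):
    # silhouette px of a level cylinder of radius r, axis height zc -> point of the axis
    o,d=ray(n,px);nn=np.cross(Y,d);nn/=np.linalg.norm(nn)
    if nn@side<0:nn=-nn
    return onz(n,px,zc+r*nn[2])-r*nn
E
python3 - <<'E'
from h import *
np.set_printoptions(precision=1,suppress=True)
T=cv2.imread("pics/top2.png",0);S=cv2.imread("pics/scene2.png",0)
F=Rz(.13);Y=F[:,1];g=np.array([544.5,18.5,90])
def run(n,im,cols,lo,hi,sg,zc,lab):
    side=np.array([-1,0,.3])
    P=np.array([axis_pt(n,(c,edge(im,c,lo,hi,0,sgn=sg)),zc,Y,side) for c in cols]);D=(P-g)@F
    print(lab,"x:",D[:,0],"y:",D[:,1],"med x",np.median(D[:,0]))
run("scene",S,range(321,327),238,250,1,90,"S left kn")
run("scene",S,range(343,348),244,256,1,90,"S right kn")
run("top",T,range(280,287),244,256,-1,90,"T left kn")
run("top",T,range(306,313),242,253,-1,90,"T right kn")
zc=83.1+16.5
run("scene",S,range(338,349),217,230,1,zc,"S barrel")
print("want barrel x -80; tcp", (np.array([420.74,1.7,83])-g)@F)
# ends: brightness along lines parallel to the edge
for lab,zz,xx in(("knuck",90,0),("barrel",zc,-80)):
    G=g+F@np.array([xx,0,0]);G[2]=zz
    o,d=ray("scene",proj("scene",G));nn=np.cross(Y,d);nn/=np.linalg.norm(nn);nn=nn if nn[0]<0 else -nn
    for rr in(13,9):
        ys=np.arange(-52,53,1.);px=np.array([proj("scene",G+F@[0,t,0]+rr*nn) for t in ys],np.float32)
        v=cv2.remap(S,px[:,0].copy(),px[:,1].copy(),cv2.INTER_LINEAR).ravel().astype(float);dv=np.convolve(v,[1,0,-1],"same")
        pk=[(ys[i],dv[i]) for i in range(1,len(ys)-1) if abs(dv[i])>12 and abs(dv[i])>=max(abs(dv[max(0,i-3):i+4]))]
        print(lab,rr,pk)
E
```

```text
S left kn x: [3.3 2.4 2.2 3.1 2.8 1.6] y: [-43.3 -40.5 -37.4 -34.1 -31.1 -28.4] med x 2.597243306791677
S right kn x: [1.9 1.8 2.9 2.2 2. ] y: [24.  27.  30.4 33.3 36.2] med x 1.9665537769379766
T left kn x: [ 5.6  5.   0.2 -0.7 -1.3 -1.6 -1.8] y: [42.7 40.2 38.  35.4 32.8 30.2 27.6] med x -0.7379141667791062
T right kn x: [ 5.2  4.9  5.3  6.1  5.9 -3.9 -3.9] y: [-26.3 -28.9 -31.6 -34.4 -37.  -38.6 -41.3] med x 5.152218394729939
S barrel x: [-81.4 -80.9 -79.7 -80.7 -81.  -80.3 -79.9 -80.3 -80.3 -79.4 -81.1] y: [-18.9 -15.6 -12.1  -9.3  -6.3  -2.9   0.3   3.3   6.4   9.9  12.4] med x -80.34259880565841
want barrel x -80; tcp [-124.9   -0.6   -7. ]
knuck 13 [(np.float64(-48.0), np.float64(23.0)), (np.float64(-26.0), np.float64(-32.0)), (np.float64(20.0), np.float64(29.0)), (np.float64(41.0), np.float64(-25.0))]
knuck 9 [(np.float64(-27.0), np.float64(-37.0)), (np.float64(-25.0), np.float64(-37.0)), (np.float64(20.0), np.float64(37.0)), (np.float64(21.0), np.float64(37.0)), (np.float64(42.0), np.float64(-43.0))]
barrel 13 [(np.float64(-25.0), np.float64(43.0)), (np.float64(15.0), np.float64(-37.0))]
barrel 9 [(np.float64(-27.0), np.float64(37.0)), (np.float64(-26.0), np.float64(37.0)), (np.float64(14.0), np.float64(-43.0)), (np.float64(47.0), np.float64(-20.0))]
```

```bash
cat > m.py <<'E'
from h import *
np.set_printoptions(precision=1,suppress=True)
F=Rz(.137);Y=F[:,1];g=np.array([544.5,18.5,90])
def ends(S,G,lab,rs=(13,10)):
    o,d=ray("scene",proj("scene",G));nn=np.cross(Y,d);nn/=np.linalg.norm(nn);nn=nn if nn[0]<0 else -nn
    for rr in rs:
        ys=np.arange(-54,53,1.);px=np.array([proj("scene",G+F@[0,t,0]+rr*nn) for t in ys],np.float32)
        v=cv2.remap(S,px[:,0].copy(),px[:,1].copy(),cv2.INTER_LINEAR).ravel().astype(float);dv=np.convolve(v,[1,0,-1],"same")
        print(lab,rr,[(int(ys[i]),int(dv[i])) for i in range(1,len(ys)-1) if abs(dv[i])>10 and abs(dv[i])>=max(abs(dv[max(0,i-2):i+3]))])
def xs(S,G,yr,lab):
    # silhouette x of a cylinder near G at fixture-y values yr
    o,d=ray("scene",proj("scene",G));nn=np.cross(Y,d);nn/=np.linalg.norm(nn);nn=nn if nn[0]<0 else -nn
    R=[]
    for t in yr:
        q=proj("scene",G+F@[0,t,0]+16*nn);c=int(round(q[0]));r=int(q[1])
        R.append(((axis_pt("scene",(c,edge(S,c,r-5,r+6)),G[2],Y,np.array([-1,0,.3]))-g)@F)[0])
    print(lab,np.array(R),"med %.2f"%np.median(R))
def st(t):
    s=env.observe();print(t,s["tool_pos"],np.round(s["tcp_rot"],3),s["contact_force"],s["ft_torque"],"%.1f %.1f"%(s["grip_width"],s["clock"]));return s
E
python3 - <<'E'
from m import *
fin=np.array([420.74,1.7,0])+Rz(.13)@np.array([82.6,1.8,0]);fin[2]=73.5
print("fin",fin)
q=fin-42*F[:,0];q[2]=83
env.servo_line(q,[-np.pi/2,0,.137],v=80);q[2]=73.5;env.servo_line(q,v=80);env.sleep(.3);s=st("stage")
im=env.camera("scene")[:,:,::-1].copy();cv2.imwrite("pics/scene3.png",im);S=cv2.cvtColor(im,6)
K=g+F@np.array([2.3,0,0])
xs(S,K,range(-45,-28,4),"L kn");xs(S,K,range(24,38,4),"R kn");ends(S,K,"kn")
B=K-42*F[:,0];B[2]=s["tool_pos"][2]+16.4
xs(S,B,range(-21,14,4),"barrel");ends(S,B,"barrel")
E
```

```text
fin [502.4  14.2  73.5]
stage [460.9   8.4  73.7] [-1.6 -0.   0.1] [-0.4 -0.1 -3.3] [-0.   0.1  0. ] 38.5 14.1
L kn [2.9 2.1 2.  2.9 1.3] med 2.05
R kn [2.1 2.3 1.5 1.7] med 1.89
kn 13 [(-47, 34), (-25, -35), (20, 40), (21, 40), (43, -43)]
kn 10 [(-49, 37), (-27, -40), (21, 35), (43, -47)]
barrel [-39.3 -39.6 -40.3 -39.5 -39.8 -40.  -39.6 -39.9 -40. ] med -39.76
barrel 13 [(-24, 35), (16, -37), (17, -37), (41, -19)]
barrel 10 [(-23, 40), (17, -38), (42, -20)]
```

Run:
```python
from m import *
a=np.array([460.9,8.4,0]);b=a+F@np.array([0,.9,0]);b[2]=73.5
env.servo_line(b,v=40)
for dx in(22,32,37,41.7):
    q=a+F@np.array([dx,.9,0]);q[2]=73.5;env.servo_line(q,v=40);s=st(dx)
    if np.linalg.norm(s["contact_force"]-np.array([-.4,-.1,-3.3]))>6: print("contact");break
env.sleep(.4);s=st("in")
im=env.camera("scene")[:,:,::-1].copy();cv2.imwrite("pics/scene4.png",im);S=cv2.cvtColor(im,6)
K=g+F@np.array([2.,0,0])
xs(S,K,range(-45,-28,4),"L kn");xs(S,K,range(24,38,4),"R kn");xs(S,K,range(-20,16,4),"barrel");ends(S,K,"all",(13,11,9))
cv2.imwrite("pics/c4.png",cv2.resize(im[225:290,300:400],None,fx=8,fy=8,interpolation=2))
```

```text
22 [482.3  12.3  73.4] [-1.6  0.   0.1] [ 0.2 -0.6 -2.7] [-0.   0.1  0. ] 38.8 15.1
32 [492.7  13.7  73.5] [-1.6 -0.   0.1] [-0.1  0.9 -3.5] [ 0.   0.1 -0. ] 39.0 15.5
37 [497.7  14.4  73.5] [-1.6 -0.   0.1] [-1.  -0.2 -2.9] [ 0.   0.1 -0. ] 38.6 15.7
41.7 [502.4  15.   73.5] [-1.6 -0.   0.1] [ 0.5  0.3 -3.3] [-0.   0.1  0. ] 38.5 16.0
in [502.   15.   73.5] [-1.6  0.   0.1] [ 0.  -0.7 -3. ] [0.  0.1 0. ] 38.7 16.4
L kn [3.  2.1 2.  2.9 1.2] med 2.08
R kn [ 4.6 14.9 -3.9 -5. ] med 0.33
barrel [1.9 1.2 1.8 1.6 1.7 2.5 2.2 2.2 2.9] med 1.91
all 13 [(-47, 32), (-26, -31), (-22, 41), (17, -41), (26, -15), (27, -15), (44, -13)]
all 11 [(-48, 31), (-47, 31), (-28, -34), (-22, 45), (17, -34), (21, 21), (26, -23), (42, -13), (43, -13), (44, -13)]
all 9 [(-49, 39), (-28, -43), (-27, -43), (-22, 42), (16, -27), (21, 27), (25, -31), (43, -14)]
```

View pics/c4.png

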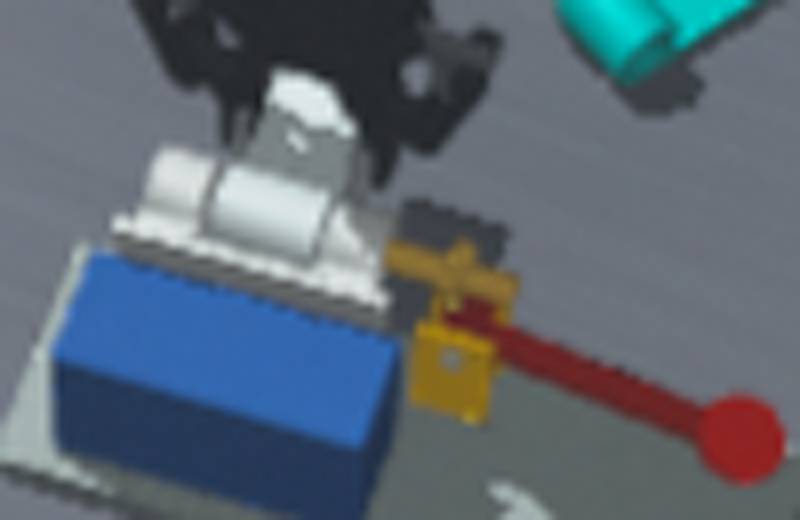

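The barrel at (265,210) lies in line with the knuckles, with roughly equal small gaps either side. The lever is down, and the wrist reads only the leaf's weight. Handing in.

Run:
```python
from m import *
st("end");env.close_job()
```

```text
end [502.1  15.   73.5] [-1.6  0.   0.1] [-0.2  0.1 -3.1] [ 0.   0.1 -0. ] 38.5 16.5
the job is handed in; nothing more can be done
```

I pressed the red lever down until it clicked over and stayed. Then I lifted the bright leaf off its offcut and held its barrel in the gap from the open side. I handed the job in at 16.5 s, still gripping the leaf.

**Last checks that agreed:**
- **Lever:** it was still down in the last picture, with the pin clear of the gap.
- **Alignment:** in the scene camera the barrel's edge was at 1.9 mm and the left knuckle's at 2.1 mm. The barrel centre was within about 0.2 mm of the gap centre along the hinge axis.
- **Contact:** the wrist force was about 3 N, no more than while carrying the leaf, so nothing was being forced against the fixture.

**Not fully checked:**
- **Right knuckle:** its edge reading in the last picture was unusable because it was in shadow. It had agreed with the left knuckle (1.9 against 2.1 mm) just before insertion.
- **Height and level:** these rest on the arm's position reading and an undisturbed grasp, because the arm hid the leaf from the top camera.
- **Camera offset:** the scene camera sat about 2–3 mm off my first fixture estimate, so I aligned the barrel to the knuckles within that one view.
- **Other things on the bench:** the final view showed nothing disturbed near the fixture, but I did not compare each item with the first pictures.

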